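Hold the photometer hood on its balance point

TASK

The stay that props the hood of the small bench photometer has been taken off, so the hood now drops shut or falls over backwards by itself. Slide the latch on the instrument's front ledge fully back, then swing the hood up by its bow handle, steadily, to the point where its weight balances over the hinge, and finish while still gripping it there, motionless, so that a new stay can be screwed on without load. Never let the hood drop or go over backwards, and leave the loose things round the instrument where they are.

Things in the scene. Friction and masses are not known exactly. Their poses are not given: they have to be found in the camera images.
- photometer: Small white bench instrument with a grey hood, fixed on the worktop, 260 mm wide (its y), 235 mm deep (its x), 102 mm high with the hood shut. Origin under its centre on the worktop; x points to its back, y to its left seen from the robot, z up. The front ledge (x -0.118 to -0.045 m) is 45 mm high; the hood's front face is at x -0.045 m.
- latch (a joint): Travel of the steel latch bolt on the right half of the front ledge (m): 0 = locked, its nose lies over a tongue at the foot of the hood and keeps it shut; it slides to the photometer's -y (right, seen from the front) through two staples, tops at z 61 mm; 0.022 = fully back, at its stop. Stays where it is left; needs about 1.5 N.
- latch_tab (a point): Grip point on the upright steel tab of the latch bolt, in the middle of the tab, 5 mm below its top, 79.5 mm above the worktop. The tab is 10 mm thick (photometer x), 14 mm wide (photometer y) and stands 28 mm clear of the bolt. 38 mm are free between tab and hood, 8 mm or more between tab and staples.
- hood (a joint): Angle of the hood (rad): 0 = shut, grows as its front swings up and back about its lower rear edge; stop at 1.75. The hood (about 0.42 kg) balances at 1.25, i.e. opened 72 degrees, still short of upright by 18 degrees, because it is deep and its weight lies well above its lower rim; below that it falls shut, beyond it falls back. Hardly any friction.
- hood_hinge (a point): Point on the hinge axis of the hood, in the middle of its width: 85 mm behind the photometer's origin and 60 mm above the worktop. The axis is the photometer's y axis.
- bow_handle (a point): Steel bow handle on the middle of the hood's front face; moves with the hood. Round grip bar 10 mm thick along its y, straight for 68 mm, 33 mm clear of the face. Origin on the bar's axis, mid-length. Hood shut: 168 mm ahead of the hinge axis, 20 mm above it (80 mm above the worktop, 35 mm above the ledge). Pinched across, it turns between the fingers as the hood swings.
- stay: Bystander: flat slotted steel stay, 144 x 18 x 4 mm, lying at the right of the photometer. Origin under its middle.
- screwdriver: Bystander: screwdriver, 172 mm long, lying right of the stay. Origin under its middle.
- lens_brush: Bystander: lens brush with a dark handle, 140 mm long, lying further right. Origin under its middle.
- std_vial: Bystander: sample vial with a screw cap, 33 mm across and 65 mm high, standing left of the photometer. Origin under its middle.
- sieve: Bystander: small round sieve, 76 mm across and 30 mm high, standing right of the photometer towards the back. Origin under its middle.

How it is judged:
By the outcome, as a careful person would: the job done as asked, in the order asked, and still so for the second after the job is handed in, while the arm keeps its last pose, push and grip.
It also fails if it takes over 42 s, if anything falls off the work surface, if the arm or the gripper's body presses on something with over 40 N, if the wrist force passes 120 N, or if a joint passes its speed limit or range.

ROBOT

A 6-joint arm with a two-finger parallel gripper is mounted at the origin on a cart in front of the work surface, level with it; the furniture and walls round the work are solid. World frame = base frame: x ahead of the robot, y to its left, z up, the work surface at z = 0. Lengths are in mm, angles in rad, forces in N, time in s.
With the tool pointing down it reaches from about 325 to 900 mm from the base axis. Payload 6.1 kg.
Tool frame: the origin (TCP) lies between the finger pads; the fingertips stand 19 mm ahead of it and the grasp point (between the pads) is the TCP; z points along the fingers, y is the line along which they close (so a half turn about z gives the same grasp; the last joint's range is limited). The gripper opens to 85 mm and grips with 20 to 120 N. Pads are 22 mm wide; open, the fingers measure 114 mm over their backs; the gripper's body (76 mm by 85 mm) begins 54 mm behind the grasp point. The pads swing forward as they close: fully open they stand 13 mm farther back than shut.
Start: joints at [1.024, 0.22, 1.526, -0, 1.395, -0.126], TCP at [255.304, 570.47, 250.3] pointing down, gripper open.
Joint ranges: [-2.98, 2.98], [-0.91, 2.08], [0.09, 2.57], [-1.24, 4.39], [0.2, 2.65], [-2.68, 2.68]. Speed limits (rad/s): [2.57, 2.57, 3.01, 3.14, 3.14, 3.14].

INTERFACE

Orientations are given as a unit quaternion [w, x, y, z].
In Python, from workcell import r gives the robot as it stands. The module is installed in compiled form; this text tells all that it offers.
- The arm moves only by the shell command python3 -m jog 'ROWS' [OPENING]. ROWS is JSON, a list of rows, each a list of 2 entries, a list of its own where there are three numbers: the shift along the world's x, y, z in units of 30 mm (1.0 is 30 mm), then the turn about the world's z in degrees. A call has 1 to 5 rows; each row shifts and turns the commanded pose from where the row before left it; what a row does not reach is not made up. A row lasts 1/12 s, in which the tool goes at most 41.7 mm and 7.16 degrees, less where a joint would pass 70% of its speed; a pose out of reach is approached as far as the arm can. A call is refused whole if a number of a shift passes 1 or a number of a turn 7.16, either way. A call with a gripper value outside its range is refused whole. OPENING is the opening, from -1 (shut) to 1 (fully open), set as the call begins (- or left out, the last holds). The fingers move at their own pace and stop on an object; the grip force is fixed at half the most. Time passes only in rows, so rows that do not move let the fingers close. It gives the time, the measured TCP pose, the force, the opening and the grip force at its end, in the units of the state.
- r.sense(): the state, without advancing time (a new reading comes with each control period).
- r.read_camera(name): name is "scene" or "top" or "wrist"; returns a dict with "color" (420x560x3 uint8, red, green, blue), "depth" (420x560 float32, mm along the optical axis (not along the pixel's ray), 0 where there is no reading), "fov_y" (degrees; the focal length in pixels is half the picture's height over the tangent of half this angle, whatever the lens; pixels are square), "cx", "cy" (the principal point, pixels), "k1" (the pictures are not rectified: a ray, as slopes to the right and down, at radius r is drawn at 1 + k1 r^2 times it, then the intrinsics apply), "pose" (4x4, takes a point from camera to world coordinates); the wrist camera has in their place "T_tool_cam" (4x4, takes a point from camera to tool coordinates, whose origin is the TCP and whose axes are the flange's). Camera axes: x right, y down, z forward; pixel columns grow to the right and rows downward; lengths in mm; the calibration is good to about 2 mm. A picture is of the moment at which its call begins: read the wrist's pose just before it.
- r.close_job(): hands the job in; it is judged then, once.
The state is a dict: "time": time; "q": joint angles; "qd": joint speeds; "joint_torque": joint torques, N m; "ee_pos": TCP position; "ee_rot": TCP orientation; "force": force on the tool from outside, world axes, zero at the start; "ft_torque": the same for the moment, N m; "grip_width": opening from 0.0 (shut) to 1.0 (fully open); "finger_force": force on a finger pad.
Only numpy, scipy, OpenCV 4.12 (cv2) and the standard library are available. Lean on these libraries where they do the work, as an engineer would, in place of code of your own. Each camera call takes 0.05 s, during which the arm holds its last target. There are 200 camera calls.

## Working session

There is one attempt and no reset: what is moved stays moved. The work goes in short steps, Python scripts to look and compute and a shell command to move; the robot and the scene stay as the last step left them, time stands still between calls to the robot, and variables do not carry over. Pictures are saved under pics/ and viewed, at most 10 in all, crops included, and the job is handed in when it is done.

```bash
mkdir -p pics
cat > h.py <<'E'
import numpy as np, cv2
from workcell import r
def pts(c,T=None):
    d=c["depth"];h,w=d.shape;f=h/2/np.tan(np.radians(c["fov_y"])/2)
    u,v=np.meshgrid(np.arange(w),np.arange(h))
    K=np.array([[f,0,c["cx"]],[0,f,c["cy"]],[0,0,1.]])
    n=cv2.undistortPoints(np.stack([u,v],-1).reshape(-1,1,2).astype(float),K,np.array([c["k1"],0,0,0.])).reshape(h,w,2)
    P=np.dstack([n*d[...,None],d])
    T=c["pose"] if T is None else T
    P=P@T[:3,:3].T+T[:3,3]; P[d==0]=np.nan
    return P
E
python3 - <<'E'
from h import *
s=r.sense();print({k:np.round(v,3) for k,v in s.items()})
for n in("scene","top"):
    c=r.read_camera(n);cv2.imwrite(f"pics/{n}.png",c["color"][...,::-1]);np.save(n,pts(c))
E
```

```text
{'time': np.float64(0.0), 'q': array([ 1.024,  0.221,  1.528,  0.   ,  1.395, -0.126]), 'qd': array([ 0.002,  0.001, -0.001,  0.001, -0.001, -0.001]), 'joint_torque': array([ 1.0000e-03, -4.9691e+01, -3.8940e+01, -0.0000e+00,  1.1000e-02,
        0.0000e+00]), 'ee_pos': array([255.002, 569.975, 249.172]), 'ee_rot': array([-0.   ,  0.209,  0.978, -0.001]), 'force': array([ 0.389, -0.069, -0.361]), 'ft_torque': array([-0.001,  0.029,  0.048]), 'finger_force': np.float64(0.0), 'grip_width': np.float64(1.001)}
```

View pics/top.png

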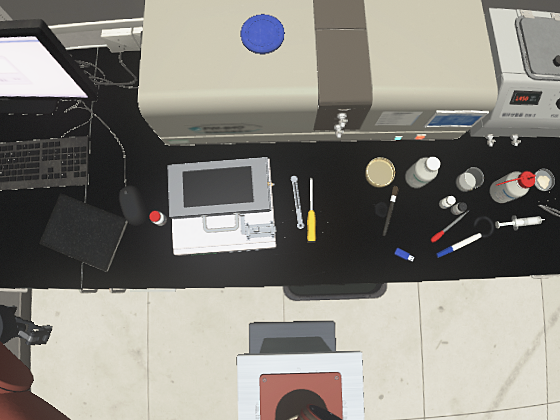

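View pics/scene.png

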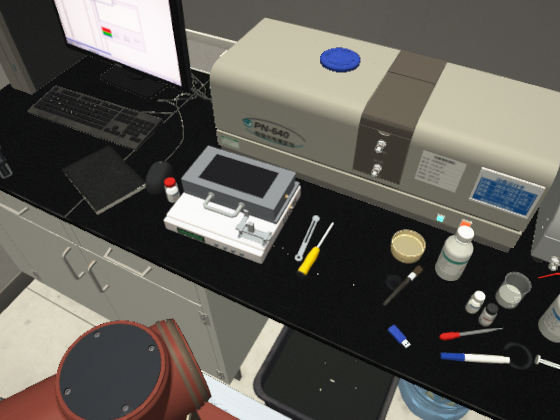

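The top view shows the photometer at about (222,205), yawed slightly, with its handle at (222,222) and the latch at (258,229). The loose things are clear on both sides. Next I measure the hood, the handle and the tab.

Run:
```python
from h import *
for n,(u0,u1,v0,v1) in {"top":(160,285,150,260),"scene":(160,305,140,265)}.items():
    P=np.load(n+".npy")[v0:v1,u0:u1].reshape(-1,3);P=P[~np.isnan(P[:,0])]
    for lo,hi in((95,110),(38,52),(70,90)):
        Q=P[(P[:,2]>lo)&(P[:,2]<hi)];R=cv2.minAreaRect(Q[:,:2].astype(np.float32))
        print(n,lo,len(Q),np.round(np.median(Q[:,2]),1),R, np.round(cv2.boxPoints(R)).tolist())
    print(np.round(np.nanmedian(P,0)))
```

```text
top 95 5223 102.5 ((562.6138916015625, 190.88775634765625), (132.11387634277344, 244.42831420898438), 3.1943609714508057) [[490.0, 309.0], [503.0, 65.0], [635.0, 73.0], [622.0, 317.0]]
top 38 3184 44.7 ((525.8237915039062, 200.2549591064453), (233.8904266357422, 296.0564270019531), 2.974687099456787) [[401.0, 342.0], [417.0, 46.0], [650.0, 58.0], [635.0, 354.0]]
top 70 423 83.4 ((493.9476013183594, 159.09304809570312), (129.1156005859375, 264.18701171875), 27.266416549682617) [[376.0, 247.0], [497.0, 12.0], [612.0, 71.0], [491.0, 306.0]]
[520. 183.  46.]
scene 95 4287 102.3 ((597.5656127929688, 189.55992126464844), (203.0789337158203, 244.0829315185547), 2.83048415184021) [[490.0, 306.0], [502.0, 63.0], [705.0, 73.0], [693.0, 316.0]]
scene 38 3582 44.5 ((553.02099609375, 234.7633514404297), (296.5982360839844, 363.84954833984375), 0.8170013427734375) [[402.0, 415.0], [407.0, 51.0], [704.0, 55.0], [699.0, 419.0]]
scene 70 1341 82.0 ((578.1788330078125, 183.718017578125), (246.23370361328125, 251.08404541015625), 89.9053955078125) [[452.0, 61.0], [704.0, 60.0], [704.0, 307.0], [453.0, 307.0]]
[506. 179.  45.]
```

```bash
cat >> h.py <<'E'
def loc(P,yaw=np.radians(3.05),o=(541.4,189.4)):
    c,s=np.cos(yaw),np.sin(yaw);d=P[...,:2]-o
    return np.dstack([d[...,0]*c+d[...,1]*s,-d[...,0]*s+d[...,1]*c,P[...,2]]) if P.ndim==3 else np.c_[d[:,0]*c+d[:,1]*s,-d[:,0]*s+d[:,1]*c,P[:,2]]
def report(P):
    L=loc(P.reshape(-1,3));W=P.reshape(-1,3)
    for nm,(a,b,c,d,e,f) in {"handle":(-100,-72,-30,30,70,92),"tab":(-112,-62,-128,-52,68,92),"bolt":(-115,-50,-128,0,52,66),"front":(-140,-60,-140,140,40,48)}.items():
        m=(L[:,0]>a)&(L[:,0]<b)&(L[:,1]>c)&(L[:,1]<d)&(L[:,2]>e)&(L[:,2]<f)
        if m.sum()>3: print(nm,m.sum(),"loc min/med/max",np.round(np.percentile(L[m],[3,50,97],axis=0)).tolist(),"world med",np.round(np.median(W[m],0),1))
E
python3 - <<'E'
from h import *
for n in("top","scene"): print(n);report(np.load(n+".npy"))
from scipy.spatial.transform import Rotation as R
c=r.read_camera("wrist");print(np.round(c["T_tool_cam"],2).tolist(),c["fov_y"])
print(R.from_quat(np.roll(r.sense()["ee_rot"],-1)).as_matrix().round(3))
E
```

```text
top
handle 99 loc min/med/max [[-87.0, -28.0, 79.0], [-83.0, 0.0, 84.0], [-78.0, 28.0, 87.0]] world med [458.8 185.4  83.7]
tab 29 loc min/med/max [[-92.0, -91.0, 72.0], [-88.0, -84.0, 83.0], [-83.0, -79.0, 88.0]] world med [457.7 100.6  83.1]
bolt 195 loc min/med/max [[-100.0, -127.0, 53.0], [-88.0, -92.0, 58.0], [-76.0, -48.0, 64.0]] world med [458.4  92.3  57.7]
front 1946 loc min/med/max [[-127.0, -118.0, 40.0], [-98.0, 17.0, 45.0], [-62.0, 123.0, 48.0]] world med [443.6 201.1  44.6]
scene
handle 107 loc min/med/max [[-87.0, -28.0, 79.0], [-84.0, 0.0, 83.0], [-79.0, 29.0, 87.0]] world med [457.3 185.3  83.3]
tab 51 loc min/med/max [[-92.0, -94.0, 69.0], [-90.0, -89.0, 81.0], [-83.0, -80.0, 86.0]] world med [455.8  96.2  81.3]
bolt 221 loc min/med/max [[-99.0, -126.0, 53.0], [-90.0, -88.0, 57.0], [-77.0, -51.0, 64.0]] world med [456.6  96.7  57.3]
front 1927 loc min/med/max [[-126.0, -123.0, 40.0], [-98.0, 6.0, 45.0], [-63.0, 117.0, 47.0]] world med [444.3 190.4  44.5]
[[-0.0, -0.95, -0.3, 75.87], [1.0, -0.0, 0.0, -0.09], [-0.0, -0.3, 0.95, -123.96], [0.0, 0.0, 0.0, 1.0]] 68.9763350001032
[[-0.913  0.408 -0.001]
 [ 0.408  0.913 -0.001]
 [ 0.    -0.001 -1.   ]]
```

```bash
R='[[0.4,-0.92,0],-3.7]'; python3 -m jog '[[[0.4,-0.92,0],-3.7],[[0.4,-0.92,0],-3.7],[[0.4,-0.92,0],-3.7],[[0.4,-0.92,0],-3.7],[[0.4,-0.92,0],-3.7]]' -0.3
python3 -m jog '[[[0.4,-0.92,0],-3.7],[[0.4,-0.92,0],-3.7],[[0.4,-0.92,0],-3.7],[[0.4,-0.92,0],-3.7],[[0.4,-0.92,0],-3.7]]'
python3 -m jog '[[[0.4,-0.92,0],-3.7],[[0.4,-0.92,0],-3.7],[[0.4,-0.92,0],-3.7],[[0.4,-0.92,0],-3.7],[[0.4,-0.92,0],-3.7]]'
python3 -m jog '[[[0.4,-0.92,0],-3.7],[[0.4,-0.92,0],-3.7],[[0,0,0],0],[[0,0,0],0]]'
python3 - <<'E'
from h import *
from scipy.spatial.transform import Rotation as R
s=r.sense();c=r.read_camera("wrist")
T=np.eye(4);T[:3,:3]=R.from_quat(np.roll(s["ee_rot"],-1)).as_matrix();T[:3,3]=s["ee_pos"]
print(T[:3,:3].round(3),s["ee_pos"],s["q"].round(2),s["time"],s["grip_width"])
cv2.imwrite("pics/w1.png",c["color"][...,::-1]);report(pts(c,T@c["T_tool_cam"]))
E
```

```text
time: 0.57
ee_pos: [315.4, 431.1, 249.9]
ee_rot: [-0.0, 0.365, 0.931, -0.0]
force: [0.7, -0.7, -0.4]
grip_width: 0.35
finger_force: 0.0
time: 0.98
ee_pos: [375.4, 293.0, 250.1]
ee_rot: [-0.0, 0.51, 0.86, -0.0]
force: [0.3, -0.5, -0.1]
grip_width: 0.349
finger_force: 0.0
time: 1.4
ee_pos: [435.5, 155.0, 250.2]
ee_rot: [-0.0, 0.641, 0.767, -0.0]
force: [0.5, -0.3, -0.7]
grip_width: 0.352
finger_force: 0.0
time: 1.73
ee_pos: [459.5, 100.1, 250.0]
ee_rot: [-0.0, 0.689, 0.724, -0.0]
force: [0.5, 0.5, 0.3]
grip_width: 0.344
finger_force: 0.0
[[-0.049  0.999 -0.001]
 [ 0.999  0.049  0.   ]
 [ 0.    -0.001 -1.   ]] [459.4978758  100.05613692 250.02495843] [ 0.05 -0.16  1.91  0.    1.39 -0.  ] 1.7333 0.34390892467485207
handle 752 loc min/med/max [[-85.0, -28.0, 81.0], [-80.0, 1.0, 85.0], [-76.0, 28.0, 86.0]] world med [461.2 185.9  84.5]
tab 180 loc min/med/max [[-90.0, -92.0, 69.0], [-85.0, -83.0, 84.0], [-80.0, -78.0, 86.0]] world med [461.  101.5  84.3]
bolt 1006 loc min/med/max [[-96.0, -127.0, 56.0], [-85.0, -78.0, 58.0], [-74.0, -48.0, 63.0]] world med [461.1 107.2  57.6]
front 10957 loc min/med/max [[-125.0, -117.0, 40.0], [-97.0, 11.0, 45.0], [-62.0, 93.0, 47.0]] world med [444.5 195.2  45.2]
```

View pics/w1.png

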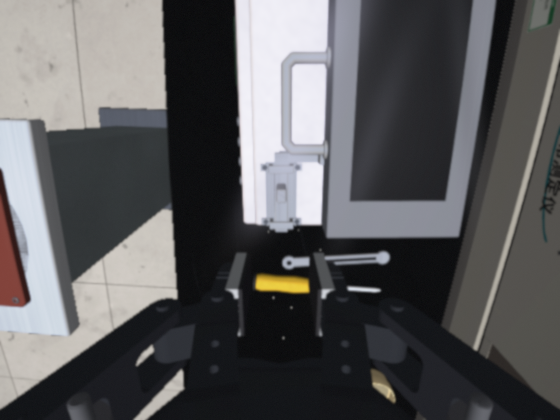

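The wrist view shows the tab at (281,190), between the staples, with the handle at (290,100). I'm lined up in y, so I descend onto the tab.

```bash
python3 -m jog '[[[0,0,-1],0],[[0,0,-1],0],[[0,0,-1],0],[[0,0,-1],0],[[0,0,-0.6],0]]' 
python3 -m jog '[[[0,0,-0.6],0],[[0,0,-0.4],0],[[0,0,0],0],[[0,0,0],0]]'
python3 -m jog '[[[0,0,0],0],[[0,0,0],0],[[0,0,0],0],[[0,0,0],0]]' -1
```

```text
time: 2.2
ee_pos: [456.7, 102.6, 109.0]
ee_rot: [-0.002, 0.687, 0.726, -0.001]
force: [-0.3, -0.6, 1.0]
grip_width: 0.351
finger_force: 0.0
time: 2.53
ee_pos: [458.3, 102.3, 81.8]
ee_rot: [-0.001, 0.688, 0.726, -0.001]
force: [-0.3, 0.3, 0.2]
grip_width: 0.352
finger_force: 0.0
time: 2.87
ee_pos: [460.7, 101.7, 83.7]
ee_rot: [0.001, 0.688, 0.725, 0.001]
force: [2.2, 2.2, 1.3]
grip_width: 0.102
finger_force: 60.6
```

```bash
python3 -m jog '[[[0.01,-0.15,0],0],[[0.01,-0.15,0],0],[[0.01,-0.15,0],0],[[0.01,-0.15,0],0],[[0,0,0],0]]' 
python3 -m jog '[[[0,-0.1,0],0],[[0,-0.05,0],0],[[0,0,0],0],[[0,0,0],0]]'
```

```text
time: 3.28
ee_pos: [461.7, 82.7, 83.6]
ee_rot: [0.001, 0.689, 0.725, 0.001]
force: [1.3, 2.2, 7.4]
grip_width: 0.1
finger_force: 61.3
time: 3.62
ee_pos: [461.7, 82.3, 83.5]
ee_rot: [-0.002, 0.689, 0.725, 0.004]
force: [2.8, 20.4, 5.3]
grip_width: 0.098
finger_force: 60.9
```

```bash
python3 -m jog '[[[0,-0.1,0],0],[[0,0,0],0],[[0,0,0],0]]' 
python3 -m jog '[[[0,0.2,0],0],[[0,0,0],0]]'
python3 -m jog '[[[0,0,0],0],[[0,0,0],0],[[0,0,0],0]]' -0.3
python3 -m jog '[[[0,0,0.5],0],[[0,0,1],0],[[0,0,1],0],[[0,0,1],0],[[0,0,0],0]]'
python3 -m jog '[[[0,0,1],0],[[0,0,1],0],[[0,0,0],0],[[0,0,0],0]]'
python3 - <<'E'
from h import *
from scipy.spatial.transform import Rotation as R
s=r.sense();c=r.read_camera("wrist")
T=np.eye(4);T[:3,:3]=R.from_quat(np.roll(s["ee_rot"],-1)).as_matrix();T[:3,3]=s["ee_pos"]
cv2.imwrite("pics/w2.png",cv2.resize(c["color"][100:300,180:400,::-1],None,fx=3,fy=3));report(pts(c,T@c["T_tool_cam"]))
c=r.read_camera("top");report(pts(c))
E
```

```text
time: 3.87
ee_pos: [461.6, 82.1, 83.4]
ee_rot: [-0.003, 0.689, 0.725, 0.006]
force: [3.6, 34.6, 2.5]
grip_width: 0.094
finger_force: 60.7
time: 4.03
ee_pos: [461.7, 82.6, 83.6]
ee_rot: [0.001, 0.688, 0.726, 0.001]
force: [1.0, 6.7, 5.2]
grip_width: 0.101
finger_force: 61.0
time: 4.28
ee_pos: [459.8, 81.2, 81.8]
ee_rot: [-0.0, 0.689, 0.725, -0.001]
force: [-0.9, 0.8, 0.0]
grip_width: 0.351
finger_force: 0.0
time: 4.7
ee_pos: [463.8, 81.3, 193.3]
ee_rot: [0.003, 0.689, 0.725, 0.003]
force: [1.2, -1.1, 1.9]
grip_width: 0.35
finger_force: 0.0
time: 5.03
ee_pos: [461.4, 81.3, 248.6]
ee_rot: [0.001, 0.689, 0.725, 0.001]
force: [-1.0, 0.3, -0.9]
grip_width: 0.346
finger_force: 0.0
handle 790 loc min/med/max [[-84.0, -28.0, 82.0], [-80.0, 1.0, 84.0], [-75.0, 28.0, 86.0]] world med [461.5 186.   84.5]
tab 167 loc min/med/max [[-89.0, -110.0, 71.0], [-85.0, -102.0, 84.0], [-81.0, -97.0, 86.0]] world med [461.9  82.7  84.4]
bolt 912 loc min/med/max [[-96.0, -127.0, 56.0], [-85.0, -86.0, 58.0], [-74.0, -60.0, 63.0]] world med [461.1  99.4  57.8]
front 10029 loc min/med/max [[-124.0, -118.0, 40.0], [-98.0, -4.0, 45.0], [-62.0, 74.0, 47.0]] world med [444.7 180.2  45.2]
handle 44 loc min/med/max [[-87.0, -29.0, 81.0], [-83.0, -16.0, 84.0], [-78.0, -5.0, 88.0]] world med [459.3 168.5  84.2]
bolt 99 loc min/med/max [[-99.0, -127.0, 53.0], [-89.0, -78.0, 59.0], [-78.0, -59.0, 64.0]] world med [456.9 107.   59.3]
front 1213 loc min/med/max [[-128.0, -119.0, 40.0], [-99.0, 63.0, 45.0], [-62.0, 125.0, 48.0]] world med [442.  247.2  44.6]
```

View pics/w2.png

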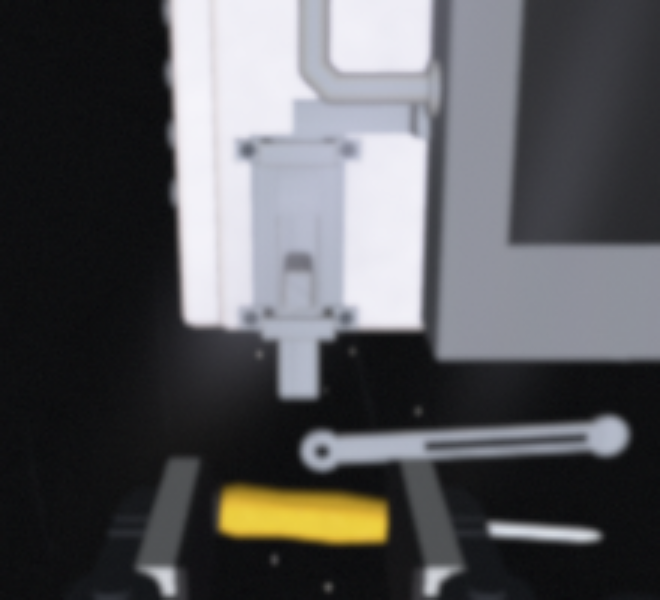

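Run:
```python
from h import *
from scipy.spatial.transform import Rotation as R
s=r.sense();c=r.read_camera("wrist")
T=np.eye(4);T[:3,:3]=R.from_quat(np.roll(s["ee_rot"],-1)).as_matrix();T[:3,3]=s["ee_pos"]
P=loc(pts(c,T@c["T_tool_cam"]))
def show(L,m):
    for y in range(-150,-25,2):
        k=m&(L[:,1]>=y)&(L[:,1]<y+2)
        if k.sum()>2: print(y,k.sum(),np.round(np.percentile(L[k,2],[10,50,90])),end=" | ")
    print()
L=P.reshape(-1,3);show(L,(L[:,0]>-88)&(L[:,0]<-82)&(L[:,2]>40))
L=loc(np.load("top.npy")).reshape(-1,3);show(L,(L[:,0]>-92)&(L[:,0]<-84)&(L[:,2]>40))
```

```text
-150 6 [56. 56. 57.] | -148 9 [57. 57. 58.] | -146 10 [56. 57. 57.] | -144 10 [56. 57. 57.] | -142 7 [56. 56. 57.] | -140 8 [57. 57. 57.] | -138 10 [56. 57. 57.] | -136 8 [56. 57. 57.] | -134 8 [56. 57. 58.] | -132 8 [57. 57. 58.] | -130 3 [59. 61. 61.] | -128 8 [61. 62. 63.] | -126 10 [61. 62. 62.] | -124 10 [61. 62. 63.] | -122 15 [57. 61. 62.] | -120 5 [57. 57. 57.] | -112 6 [84. 85. 85.] | -110 13 [84. 85. 86.] | -108 16 [84. 85. 86.] | -106 13 [84. 85. 86.] | -104 13 [84. 85. 86.] | -102 14 [84. 85. 85.] | -100 16 [83. 85. 85.] | -98 50 [57. 71. 83.] | -96 55 [ 56. 302. 303.] | -94 1196 [305. 312. 318.] | -92 175 [306. 313. 319.] | -90 10 [56. 57. 58.] | -88 11 [56. 57. 58.] | -86 12 [56. 57. 58.] | -84 9 [56. 57. 57.] | -82 12 [56. 57. 58.] | -80 12 [57. 57. 58.] | -78 12 [56. 57. 58.] | -76 12 [56. 57. 58.] | -74 12 [56. 57. 58.] | -72 12 [55. 57. 57.] | -70 12 [57. 57. 58.] | -68 6 [56. 57. 58.] | -66 12 [61. 62. 63.] | -64 12 [61. 62. 62.] | -62 12 [61. 62. 63.] | -60 24 [46. 54. 62.] | -58 12 [46. 49. 49.] | -56 12 [46. 49. 49.] | -54 12 [46. 49. 50.] | -52 11 [45. 49. 49.]
[... 382 characters left out ...]
. 62. 65.] | -118 3 [56. 56. 57.] | -116 3 [59. 59. 60.] | -114 3 [56. 56. 58.] | -108 3 [57. 59. 60.] | -106 4 [53. 56. 57.] | -104 3 [56. 56. 59.] | -98 3 [57. 57. 57.] | -96 3 [55. 56. 59.] | -94 3 [56. 57. 59.] | -92 4 [73. 83. 84.] | -90 3 [83. 86. 87.] | -88 4 [82. 83. 87.] | -82 4 [78. 85. 87.] | -80 4 [78. 84. 88.] | -76 4 [56. 56. 58.] | -74 4 [53. 56. 57.] | -68 3 [55. 55. 55.] | -66 3 [59. 62. 62.] | -64 4 [59. 60. 62.] | -62 3 [60. 60. 60.] | -56 3 [55. 56. 57.] | -54 3 [57. 57. 61.] | -48 4 [55. 57. 57.] | -46 3 [44. 46. 47.] | -40 4 [44. 48. 73.] | -38 3 [43. 44. 45.] | -36 4 [47. 65. 82.] | -34 3 [51. 85. 85.] | -32 5 [43. 44. 85.] | -30 4 [43. 44. 71.] | -28 4 [45. 45. 75.] |
```

Tab travel measures about 19–20 mm, against 22 for fully back. I'll check whether it's really at the stop by pushing the tab from its left side with closed fingers, held well above the staples.

```bash
python3 -m jog '[[[-0.05,0.8,0],0],[[0,0,-1],0],[[0,0,-1],0],[[0,0,-1],0],[[0,0,-1],0]]' -1
python3 -m jog '[[[0,0,-1],0],[[0,0,-0.5],0],[[0,0,0],0],[[0,0,0],0]]'
python3 -m jog '[[[0,-0.15,0],0],[[0,-0.1,0],0],[[0,0,0],0]]'
python3 -m jog '[[[0,-0.1,0],0],[[0,0,0],0],[[0,0,0],0]]'
python3 -m jog '[[[0,-0.1,0],0],[[0,0,0],0],[[0,0,0],0]]'
```

```text
time: 5.6
ee_pos: [457.6, 105.8, 124.5]
ee_rot: [-0.001, 0.688, 0.725, -0.001]
force: [0.9, 0.0, 0.3]
grip_width: 0.003
finger_force: 0.0
time: 5.93
ee_pos: [457.3, 105.6, 80.4]
ee_rot: [-0.002, 0.688, 0.725, -0.002]
force: [0.3, 0.4, 0.4]
grip_width: 0.005
finger_force: 0.0
time: 6.18
ee_pos: [459.1, 98.8, 82.7]
ee_rot: [-0.001, 0.689, 0.725, 0.001]
force: [1.0, 4.5, -3.5]
grip_width: -0.0
finger_force: 2.6
time: 6.43
ee_pos: [459.0, 98.5, 82.7]
ee_rot: [-0.002, 0.689, 0.725, 0.003]
force: [1.5, 18.4, -5.6]
grip_width: 0.0
finger_force: 8.8
time: 6.68
ee_pos: [459.0, 98.2, 82.7]
ee_rot: [-0.004, 0.689, 0.725, 0.005]
force: [2.0, 30.6, -6.5]
grip_width: 0.0
finger_force: 15.3
```

The tab didn't move under 30 N, so the latch is at its stop. Next is the handle.

```bash
python3 -m jog '[[[0,0.3,0],0],[[0,0,1],0],[[0,0,1],0],[[0,0.9,0.2],0],[[0,0.9,0],0]]' -0.4
python3 -m jog '[[[0,0.6,0],0],[[0.04,0.25,0],0.2],[[0,0,0],0],[[0,0,0],0]]'
```

```text
time: 7.1
ee_pos: [461.9, 155.2, 152.8]
ee_rot: [0.003, 0.689, 0.724, 0.003]
force: [0.4, 0.3, -0.8]
grip_width: 0.3
finger_force: 0.0
time: 7.43
ee_pos: [460.3, 180.3, 148.5]
ee_rot: [0.0, 0.687, 0.727, -0.0]
force: [-0.3, 0.3, -0.3]
grip_width: 0.302
finger_force: 0.0
```

```bash
python3 -m jog '[[[0.03,0.2,-0.8],0],[[0,0,-0.7],0],[[0,0,-0.5],0],[[0,0,-0.27],0],[[0,0,0],0]]'
python3 -m jog '[[[0,0,0],0],[[0,0,0],0],[[0,0,0],0],[[0,0,0],0]]' -1
```

```text
time: 7.85
ee_pos: [459.5, 185.3, 78.1]
ee_rot: [-0.001, 0.688, 0.726, -0.002]
force: [-1.0, -0.8, 0.9]
grip_width: 0.299
finger_force: 0.0
time: 8.18
ee_pos: [461.3, 186.2, 80.8]
ee_rot: [0.0, 0.687, 0.727, -0.0]
force: [-2.1, -3.4, 0.3]
grip_width: 0.09
finger_force: 58.5
```

Run:
```python
import numpy as np
th=np.r_[0,.01,.03,.06:1.22:.04,1.235,1.25]
f=np.hypot(168,20);p=np.arctan2(20,168)+th;d=-f*np.cos(p);z=60+f*np.sin(p)
D=np.c_[np.diff(d)*.9986,np.diff(d)*.053,np.diff(z)]/30
for i,(a,b) in enumerate(zip(th[1:],D)): print(i,round(a,3),b.round(3).tolist(),(629.1+d[i+1]*.9986).round(1),z[i+1].round(1))
```

```text
0 0.01 [0.007, 0.0, 0.056] 461.5 81.7
1 0.03 [0.016, 0.001, 0.112] 462.0 85.0
2 0.06 [0.027, 0.001, 0.167] 462.8 90.0
3 0.1 [0.044, 0.002, 0.221] 464.2 96.7
4 0.14 [0.053, 0.003, 0.219] 465.8 103.2
5 0.18 [0.062, 0.003, 0.217] 467.6 109.8
6 0.22 [0.071, 0.004, 0.214] 469.7 116.2
7 0.26 [0.079, 0.004, 0.211] 472.1 122.5
8 0.3 [0.087, 0.005, 0.208] 474.7 128.8
9 0.34 [0.096, 0.005, 0.204] 477.6 134.9
10 0.38 [0.104, 0.006, 0.2] 480.7 140.9
11 0.42 [0.112, 0.006, 0.196] 484.1 146.8
12 0.46 [0.119, 0.006, 0.191] 487.6 152.5
13 0.5 [0.127, 0.007, 0.186] 491.4 158.1
14 0.54 [0.134, 0.007, 0.181] 495.5 163.5
15 0.58 [0.141, 0.008, 0.176] 499.7 168.8
16 0.62 [0.148, 0.008, 0.17] 504.2 173.9
17 0.66 [0.155, 0.008, 0.164] 508.8 178.8
18 0.7 [0.161, 0.009, 0.157] 513.7 183.5
19 0.74 [0.168, 0.009, 0.151] 518.7 188.0
20 0.78 [0.173, 0.009, 0.144] 523.9 192.4
21 0.82 [0.179, 0.01, 0.137] 529.2 196.5
22 0.86 [0.184, 0.01, 0.13] 534.8 200.4
23 0.9 [0.189, 0.01, 0.122] 540.5 204.0
24 0.94 [0.194, 0.01, 0.114] 546.3 207.5
25 0.98 [0.199, 0.011, 0.107] 552.2 210.7
26 1.02 [0.203, 0.011, 0.099] 558.3 213.6
27 1.06 [0.206, 0.011, 0.09] 564.5 216.3
28 1.1 [0.21, 0.011, 0.082] 570.8 218.8
29 1.14 [0.213, 0.011, 0.074] 577.2 221.0
30 1.18 [0.216, 0.011, 0.065] 583.7 223.0
31 1.235 [0.3, 0.016, 0.075] 592.7 225.2
32 1.25 [0.083, 0.004, 0.018] 595.2 225.7
```

```bash
python3 -m jog '[[[0.007,0,0.056],0],[[0.016,0,0.112],0],[[0.027,0,0.167],0],[[0.044,0,0.22],0],[[0.053,0,0.22],0]]'
```

```text
time: 8.6
ee_pos: [465.4, 186.5, 103.9]
ee_rot: [-0.0, 0.687, 0.727, -0.0]
force: [2.5, -4.7, -6.2]
grip_width: 0.089
finger_force: 58.2
```

```bash
python3 -m jog '[[[0.062,0.005,0.217],0],[[0.071,0.005,0.214],0],[[0.079,0.005,0.211],0],[[0.087,0.005,0.208],0],[[0.096,0.005,0.204],0]]'
```

```text
time: 9.02
ee_pos: [476.8, 187.1, 135.6]
ee_rot: [-0.0, 0.687, 0.727, -0.001]
force: [-1.3, -5.8, -3.8]
grip_width: 0.094
finger_force: 58.3
```

Tracking the arc closely with small forces.

```bash
python3 -m jog '[[[0.104,0.006,0.2],0],[[0.112,0.006,0.196],0],[[0.119,0.006,0.191],0],[[0.127,0.007,0.186],0],[[0.134,0.007,0.181],0]]'
python3 -m jog '[[[0.141,0.008,0.176],0],[[0.148,0.008,0.17],0],[[0.155,0.008,0.164],0],[[0.161,0.009,0.157],0],[[0.168,0.009,0.151],0]]'
```

```text
time: 9.43
ee_pos: [493.5, 188.0, 164.0]
ee_rot: [-0.001, 0.687, 0.727, -0.002]
force: [-10.7, -6.2, 5.1]
grip_width: 0.097
finger_force: 58.7
time: 9.85
ee_pos: [516.3, 189.3, 189.6]
ee_rot: [-0.002, 0.687, 0.727, -0.003]
force: [-12.7, -7.0, 8.3]
grip_width: 0.091
finger_force: 58.6
```

```bash
python3 -m jog '[[[0.173,0.009,0.144],0],[[0.179,0.01,0.137],0],[[0.184,0.01,0.13],0],[[0.189,0.01,0.122],0],[[0.194,0.01,0.114],0]]'
python3 -m jog '[[[0.199,0.011,0.107],0],[[0.203,0.011,0.099],0],[[0.206,0.011,0.09],0],[[0.14,0.008,0.055],0],[[0.07,0.004,0.027],0]]'
python3 -m jog '[[[0,0,0],0],[[0,0,0],0],[[0,0,0],0]]'
```

```text
time: 10.27
ee_pos: [545.1, 190.9, 211.3]
ee_rot: [-0.0, 0.687, 0.727, -0.001]
force: [-12.7, -8.0, 15.6]
grip_width: 0.092
finger_force: 58.7
time: 10.68
ee_pos: [571.3, 192.4, 222.6]
ee_rot: [0.001, 0.687, 0.726, 0.001]
force: [6.2, -7.1, -10.6]
grip_width: 0.088
finger_force: 59.1
time: 10.93
ee_pos: [571.8, 192.3, 222.3]
ee_rot: [0.001, 0.687, 0.726, 0.001]
force: [-3.0, -5.8, 7.4]
grip_width: 0.089
finger_force: 61.7
```

```bash
cat > ang.py <<'E'
from h import *
s=r.sense();print(s["ee_pos"].round(1),s["force"].round(1),s["time"])
for n in("top","scene"):
    c=r.read_camera(n);cv2.imwrite(f"pics/{n}_{s['time']:.2f}.png",c["color"][...,::-1])
    P=pts(c);L=loc(P);np.save(n+"2",L)
    Q=L.reshape(-1,3);Q=Q[(abs(Q[:,1])<118)&(Q[:,2]>90)&(Q[:,2]<330)&(Q[:,0]>-60)&(Q[:,0]<150)]
    rng=np.random.default_rng(0);out=[]
    for _ in range(3):   # successive RANSAC planes containing the y direction
        best=None
        for _ in range(600):
            a,b=Q[rng.integers(len(Q),size=2)][:,[0,2]];t=b-a
            if np.hypot(*t)<15: continue
            nn=np.array([-t[1],t[0]])/np.hypot(*t);m=abs((Q[:,[0,2]]-a)@nn)<2
            if best is None or m.sum()>best.sum(): best=m
        X=Q[best][:,[0,2]];ctr=X.mean(0);v=np.linalg.svd(X-ctr,full_matrices=False)[2][0]
        print(n,best.sum(),"slope deg",np.degrees(np.arctan2(v[1],v[0]))%180,"ctr",ctr.round(1),"ext",np.round(np.ptp((X-ctr)@v)),"y",Q[best][:,1].min().round(),Q[best][:,1].max().round())
        Q=Q[~best]
E
python3 ang.py
python3 - <<'E'
import numpy as np
from scipy.optimize import least_squares
P=np.array([(461.3,80.8),(465.4,103.9),(476.8,135.6),(493.5,164),(516.3,189.6),(545.1,211.3),(571.8,222.3)]);P[:,0]/=.9986
s=least_squares(lambda v:np.hypot(*(P-v[:2]).T)-v[2],[629,60,169]);print(s.x,s.fun)
s=least_squares(lambda v:np.hypot(*(P-v[:2]).T)-169.2,[629,60]);print(s.x,s.fun)
a=np.arctan2(P[:,1]-s.x[1],s.x[0]-P[:,0]);print(a-.1185)
E
```

```text
[571.8 192.3 222.3] [-3.  -5.8  7.4] 10.9333
top 876 slope deg 26.678846956541236 ctr [ 49.3 187. ] ext 149.0 y -118.0 118.0
top 413 slope deg 90.13239624281984 ctr [148.9 182.4] ext 151.0 y -118.0 -34.0
top 355 slope deg 116.90457748057074 ctr [ 88.1 151.1] ext 121.0 y -116.0 117.0
scene 1007 slope deg 26.772589826926833 ctr [ 46.5 185.4] ext 149.0 y -118.0 118.0
scene 492 slope deg 89.61392875651825 ctr [148.7 165.1] ext 159.0 y -118.0 14.0
scene 230 slope deg 109.07595688515686 ctr [ 22.8 234.1] ext 251.0 y -109.0 117.0
[629.86941439  64.32684141 168.53998365] [ 0.18877627 -0.01098017 -0.29636474 -0.18578866  0.06455193  0.74670729
 -0.50690192]
[630.43077272  63.89358023] [ 0.13015451 -0.02335004 -0.26426955 -0.13689264  0.10220869  0.74162568
 -0.5678496 ]
[-0.01849043  0.1202386   0.31986515  0.51519274  0.71829073  0.93144213
  1.10226138]
```

Both cameras give 63.2° (1.103 rad), and the arc fit agrees. I need another 0.147 rad.

```bash
python3 -m jog '[[[0.08,0.004,0.028],0],[[0.15,0.008,0.048],0],[[0.19,0.01,0.056],0],[[0.17,0.009,0.046],0],[[0.12,0.006,0.03],0]]'
python3 -m jog '[[[0.06,0.003,0.013],0],[[0.027,0.002,0.006],0],[[0,0,0],0],[[0,0,0],0],[[0,0,0],0]]'
python3 ang.py
```

```text
time: 11.45
ee_pos: [592.6, 193.4, 228.4]
ee_rot: [0.001, 0.687, 0.727, 0.001]
force: [-4.3, -4.7, 7.1]
grip_width: 0.091
finger_force: 61.6
time: 11.87
ee_pos: [594.9, 193.5, 228.9]
ee_rot: [0.001, 0.687, 0.726, 0.001]
force: [-4.6, -5.4, 8.4]
grip_width: 0.088
finger_force: 61.6
[594.9 193.5 228.9] [-4.6 -5.4  8.4] 11.8667
top 891 slope deg 17.513469387911982 ctr [ 66.  190.4] ext 121.0 y -118.0 118.0
top 409 slope deg 90.17005509762318 ctr [148.9 181.9] ext 154.0 y -118.0 -28.0
top 180 slope deg 18.06388432130808 ctr [ 63.3 186.6] ext 52.0 y -118.0 116.0
scene 992 slope deg 17.971228373824403 ctr [ 65.  189.7] ext 125.0 y -118.0 118.0
scene 511 slope deg 113.9603458893449 ctr [ 92.8 147.7] ext 261.0 y -117.0 117.0
scene 407 slope deg 89.5927678252352 ctr [148.7 176.4] ext 151.0 y -118.0 -0.0
```

```bash
ls pics; cp pics/scene_11.87.png pics/final.png; python3 -m jog '[[[0,0,0],0],[[0,0,0],0],[[0,0,0],0]]'
```

```text
scene.png
scene_10.93.png
scene_11.87.png
top.png
top_10.93.png
top_11.87.png
w1.png
w2.png
time: 12.22
ee_pos: [594.9, 193.5, 228.9]
ee_rot: [0.001, 0.687, 0.727, 0.001]
force: [-3.7, -6.1, 7.5]
grip_width: 0.089
finger_force: 61.6
```

View pics/final.png

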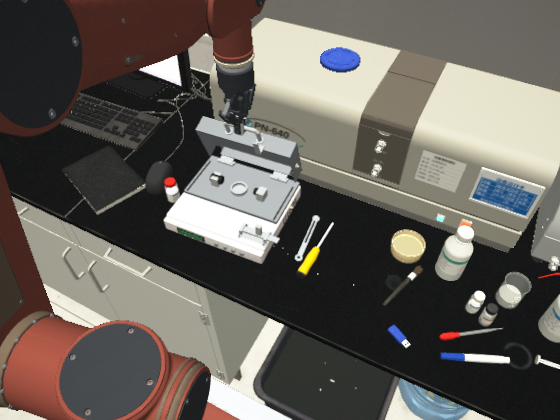

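The picture shows the hood open and held by the gripper at about (240,115). The latch is back at (258,235) and the loose things haven't moved. The arm is motionless.

```bash
python3 -c "
from workcell import r
print(r.close_job())"
```

```text
the job is handed in; nothing more can be done
None
```

The latch is back against its stop, and the hood is gripped and still at about 72° (1.25 rad), its balance point; I handed the job in at about 12 s with the loose things where they were.

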